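# Take the flat battery pack out of the train controller

### The job

The battery pack in the train controller is flat. Push the controller's thumb latch to the left (seen from the robot's side) so that the sprung cover pops up, lift the pack out by the rib on its top and lay it flat, rib upwards, in the open plastic tub with the cover left standing open. Set the pack down, do not drop it, and leave the other things on the table where they are.

Things in the scene. Friction and masses are not known exactly. Their poses are not given: they have to be found in the camera images.
- controller: Train controller: grey plastic case, 190 mm deep (x), 170 mm wide (y), deck 72 mm above the table, fixed. Origin: centre of its underside, on the table. x runs from the front (latch side) to the back (hinge side), y to the left seen from the front, z up. A control strip (knob, toggle, meter, terminals, up to 21 mm above the deck) takes the right part of the deck, y -81 to -23 mm.
- bay (a point): Centre of the floor of the controller's battery bay, 10 mm above the table, at x 12, y 28 mm from the controller's origin; axes as the controller's. The bay is 110 mm long (x), 80 mm wide (y) and 62 mm deep, open at the top under the cover.
- cover (a joint): Hinge of the bay's cover, a grey plastic plate 118 mm long (x), 92 mm wide, 4 mm thick, lying on the deck over the bay. The hinge runs along y, 63 mm behind the bay's centre, 76 mm above the table. 0 rad shut, 2.0 fully open (leaning back past upright). A weak spring (0.09 N m) swings it open by itself within about 1 s once the latch lets go, and holds it open.
- cover_edge (a point): Middle of the cover's free front edge, half-way through its thickness; turns with the cover.
- latch (a joint): Slide of the thumb latch, in m: 0 at rest (latched), 0.020 at its left stop. Moves along the controller's +y (left seen from the front). Its steel tongue holds down a lug on the cover's front edge and lets go at about 0.014. A spring pushes it back to 0: about 2 N at rest, 6 N at the stop. It need not be held once the cover has risen.
- thumb_rib (a point): Centre of the latch's black thumb rib, 90 mm above the table: an upright block 26 mm long (x), 14 mm wide (y), 20 mm high, its +y and -y sides free to push or pinch. At its foot the slider plate, 40 mm wide (y), top 80 mm above the table. It sits on the deck in front of the middle of the cover, 28 mm ahead of the cover's front edge. Axes as the controller's; moves with the latch.
- pack_center (a point): Battery pack, black, 330 g (varies by a third), lying in the bay with about 6 mm of play. This point: its centre, half-way up its overall 56 mm. Case 100 mm long (x), 68 mm wide (y), 30 mm high; on top in the middle a grip rib 64 mm long (x), 14 mm wide (y), 26 mm high. z points up out of the rib. In the bay the rib's top is 66 mm above the table, 6 mm below the deck.
- tub_in (a point): Open white plastic tub, 200 mm long (x), 164 mm wide (y), 55 mm high, walls and floor 3 mm, loose, 450 g. This point is the centre of its inner floor. Empty at the start. It stands beside the controller, on either side.
- glue: Bystander: yellow glue bottle, 125 mm high, 54 mm across, standing near the table's middle line towards the back. Origin under its centre.
- brush: Bystander: brush, 170 mm long, lying between the controller and the tub. Origin under its middle.
- tape: Bystander: roll of masking tape, 92 mm across, 24 mm high, lying flat in front. Origin under its centre.
- driver: Bystander: screwdriver, 180 mm long, lying in front. Origin under its middle.
- jar: Bystander: glass jar with a lid, 85 mm high, 64 mm across, at the left. Origin under its centre.
- cup: Bystander: white plastic cup, 85 mm high, 72 mm across, at the left. Origin under its centre.
- applicator: Bystander: grey hand-held grass applicator, 178 mm long, 66 mm high, lying at the right. Origin under the joint of handle and head.

How it is judged (in metres and radians):
On the way, in this order (a step that is already met when the one before it is completed fails the run):
1. the thumb latch is slid at least 10 mm to the left (value of joint latch above 0.01 m).
2. the cover has sprung open (beyond 1.4 rad) with the pack still in the bay (value of joint cover above 1.4 rad and distance between pack_center and bay below 0.05 m), for 0.1 s.
At the end, for the whole second after the job is handed in: The pack rests on the tub's floor within the tub's walls, rib upwards and flat (tilt under 0.15 rad), released and at rest, the tub standing level; the cover stands open (beyond 1.4 rad) (x of pack_center in the frame of tub_in between -0.07 and 0.07 m and y of pack_center in the frame of tub_in between -0.07 and 0.07 m and z of pack_center in the frame of tub_in between 0.022 and 0.034 m and angle between pack_center's own z axis and vertical below 0.15 rad and angle between tub_in's own z axis and vertical below 0.1 rad and linear speed of pack below 0.03 m/s and value of joint cover above 1.4 rad); the robot touches nothing.
It fails at once if the pack is dropped: free of the fingers and faster than 0.8 m/s (a fall of more than about 30 mm) (contact force between the fingers and pack below 0.05 N and linear speed of pack above 0.8 m/s).
It fails at once if a bystander is moved by more than 40 mm (distance of any of glue, brush, tape, driver, jar, cup, applicator from where it was at the start of the episode above 0.04 m).
It fails at once if the glue bottle, the jar or the cup is knocked over (angle between any of glue, jar, cup's own z axis and vertical above 0.6 rad).
It also fails if it takes over 64 s, if anything falls off the work surface, if the arm or the gripper's body presses on something with over 40 N, if the wrist force passes 120 N, or if a joint passes its speed limit or range.

### The arm

A 7-joint arm with a two-finger parallel gripper is mounted at the origin on the work surface. World frame = base frame: x ahead of the robot, y to its left, z up, the work surface at z = 0. Lengths are in mm, angles in rad, forces in N, time in s.
With the tool pointing down it reaches from about 425 to 875 mm from the base axis. Payload 4.7 kg.
Tool frame: the origin (TCP) lies on the centre line of the jaws, within the pads' length; the fingertips stand robot.tip_reach ahead of it and the grasp point (between the pads) is the TCP (robot.tip_reach is the distance from the TCP to the fingertips, in mm); z points along the fingers, y is the direction in which the jaws open and shut (so a half turn about z gives the same grasp; the last joint's range is limited). The gripper opens to 87 mm and grips with 3 to 60 N. Pads are 19 mm wide; open, the fingers measure 117 mm over their backs; the gripper's body (75 mm by 190 mm) begins 51 mm behind the grasp point.
Start: joints at [-1.143, 0.321, -0.07, 1.45, 0.023, 1.371, -0.057], TCP at [261.387, 595.148, 241.587] pointing down, gripper open.
Joint ranges: [-2.86, 2.86], [-0.3, 2.09], [-1.38, 1.24], [0.06, 2.45], [-1.56, 4.7], [0.09, 2.05], [-2.69, 2.69]. Speed limits (rad/s): [2.57, 2.57, 3.14, 3.14, 3.14, 3.14, 3.14].

### API

Orientations are given as a rotation vector (axis times angle).
In Python, from workcell import robot, eyes, order gives the robot as it stands.
- The arm moves only by the tool drive_tool, never from a script. Its argument "plan" is one flat list of numbers, 7 for each row, row after row: the turn, a rotation vector about the tool's x, y, z in rad, then the shift along the tool's x, y, z in m, then the closure, from 0 (fully open) to 1 (shut). In form: [rx, ry, rz, dx, dy, dz, fingers, rx, ry, rz, dx, dy, dz, fingers, ...]. A call has 1 to 5 rows; each row shifts and turns the commanded pose from where the row before left it, along the tool's axes as they then stand; what a row does not reach is not made up. A row lasts 1/8 s, in which the tool goes at most 62.5 mm and 10.7 degrees, less where a joint would pass 70% of its speed; a pose out of reach is approached as far as the arm can. A call is refused whole if a number of a shift passes 0.0625 or a number of a turn 0.188, either way. A call with a gripper value outside its range is refused whole. The fingers move at their own pace and stop on an object; the grip force is fixed at half the most. Time passes only in rows, so rows that do not move let the fingers close. It gives the time, the measured TCP pose, the force and the opening at its end, in the units of the state.
- robot.state(): the state, without advancing time (a new reading comes with each control period).
- eyes.camera(name): name is "scene" or "top" or "wrist"; returns the picture (400x640x3 uint8, red, green, blue); there is no depth.
- eyes.camera_info(name): a dict with "fx", "fy", "cx", "cy" (pixels), "eye" and "attitude" of the camera in the world; the wrist camera has in their place "hand_eye" (4x4, takes a point from camera to tool coordinates, whose origin is the TCP and whose axes are the flange's). Camera axes: x right, y down, z forward; pixel columns grow to the right and rows downward; lengths in mm; the calibration is good to about 2 mm. The wrist camera is an equidistant fisheye: a pixel r from the principal point sees the ray r / f radians off the axis. A picture is of the moment at which its call begins: read the wrist's pose just before it. camera_info takes no time and is no camera call.
- order.sign_off(): hands the job in, once; it reports no verdict.
The state is a dict: "t": time; "joint_pos": joint angles; "qvel": joint speeds; "joint_torque": joint torques, N m; "eef_pos": TCP position; "ee_rot": TCP orientation; "force": force on the tool from outside, world axes, zero at the start; "wrist_torque": the same for the moment, N m; "finger_gap": finger opening in mm.
Only numpy, scipy, OpenCV 4.12 (cv2) and the standard library are available. Lean on these libraries where they do the work, as an engineer would, in place of code of your own. Each camera call takes 0.05 s, during which the arm holds its last target. There are 200 camera calls.

## Working session

There is one attempt and no reset: what is moved stays moved. The work goes in short steps, Python scripts to look and compute and a tool call to move; the robot and the scene stay as the last step left them, time stands still between calls to the robot, and variables do not carry over. Pictures are saved under pics/ and viewed, about 8 in all and at most 12, crops included, and the job is handed in when it is done.

Besides the shell and the picture viewer there is one more tool, called after ">>>" as name(argument=value, ...) on one line, values as JSON. drive_tool: Moves the arm, as the interface text tells. Its arguments: {"type":"object","properties":{"plan":{"type":"array","items":{"type":"number"}}},"required":["plan"]}

```bash
mkdir -p pics; python3 - <<'E'
from workcell import robot, eyes, order
import cv2
print(robot.state(), robot.tip_reach)
for n in ("scene","top","wrist"): print(n, eyes.camera_info(n))
for n in ("scene","top"):
    cv2.imwrite(f"pics/{n}0.png", cv2.cvtColor(eyes.camera(n),cv2.COLOR_RGB2BGR))
E
```

```text
{'t': 0.0, 'joint_pos': array([-1.14290942,  0.32182928, -0.07009857,  1.45167318,  0.02260952,
        1.37080748, -0.05690212]), 'qvel': array([ 1.39772093e-03, -5.72490936e-04, -1.36935982e-05, -1.07803036e-04,
       -7.01726802e-04,  1.22174807e-03,  3.46895728e-05]), 'joint_torque': array([ 1.72195028e-04, -4.91299224e+01, -4.04132176e-01, -3.12523448e+01,
       -6.39791088e-02,  4.38865414e-02,  1.67108765e-04]), 'eef_pos': array([261.18153797, 594.64832007, 240.45843706]), 'ee_rot': array([-6.45220356e-01, -3.07431907e+00,  2.99582393e-03]), 'force': array([ 0.84006288, -0.63533205,  0.01359599]), 'wrist_torque': array([-0.04222104,  0.02811681,  0.01144559]), 'finger_gap': 87.02527956423579} 19.0
scene {'fx': 506.5103765803384, 'fy': 506.5103765803384, 'cx': 321.67351241085305, 'cy': 207.459194013077, 'eye': array([1023.81779393, -716.11164342, 1543.79977547]), 'attitude': array([-2.50412699, -0.78905434,  0.20497161])}
top {'fx': 435.8188390503252, 'fy': 435.8188390503252, 'cx': 322.08111169139, 'cy': 201.60886831509492, 'eye': array([ 390.53325407,  -26.98968671, 1435.96829333]), 'attitude': array([-2.14537329,  2.18047219, -0.11142166])}
wrist {'fx': 309.70691628693146, 'fy': 309.70691628693146, 'cx': 319.4593630061142, 'cy': 199.81833753340322, 'hand_eye': array([[-9.27571996e-05, -9.69989350e-01, -2.43147390e-01,
         6.55265591e+01],
       [ 9.99999916e-01,  7.16855209e-06, -4.10083000e-04,
         8.08875907e-02],
       [ 3.99519157e-04, -2.43147407e-01,  9.69989267e-01,
        -1.42912032e+02],
       [ 0.00000000e+00,  0.00000000e+00,  0.00000000e+00,
         1.00000000e+00]])}
```

View pics/top0.png

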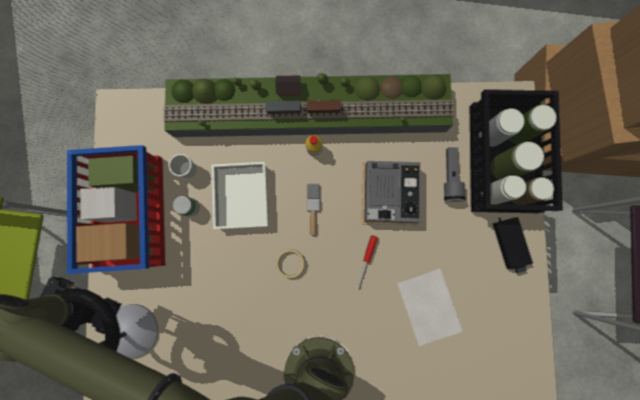

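View pics/scene0.png

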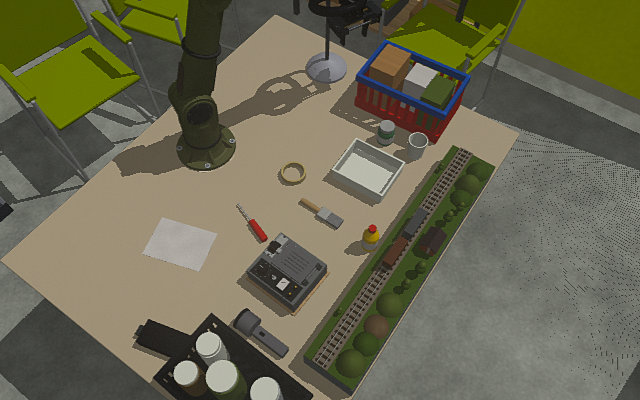

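```bash
cat > h.py <<'E'
from workcell import robot, eyes, order
import cv2, numpy as np
from scipy.spatial.transform import Rotation as R
def ray(n,u,v,st=None):
    c=eyes.camera_info(n)
    if n!="wrist":
        d=np.array([(u-c["cx"])/c["fx"],(v-c["cy"])/c["fy"],1]); return np.array(c["eye"]),R.from_rotvec(c["attitude"]).apply(d)
    a=np.array([u-c["cx"],v-c["cy"]])/c["fx"]; r=np.hypot(*a)+1e-12
    d=np.r_[a/r*np.sin(r),np.cos(r)]; H=c["hand_eye"]; Rt=R.from_rotvec(st["ee_rot"])
    return Rt.apply(H[:3,3])+st["eef_pos"],Rt.apply(H[:3,:3]@d)
def at(n,u,v,z,st=None):
    e,d=ray(n,u,v,st); return e+d*(z-e[2])/d[2]
def proj(n,p,st=None):
    c=eyes.camera_info(n); p=np.array(p,float)
    if n!="wrist":
        q=R.from_rotvec(c["attitude"]).inv().apply(p-c["eye"]); return c["cx"]+c["fx"]*q[0]/q[2],c["cy"]+c["fy"]*q[1]/q[2]
    H=c["hand_eye"]; q=R.from_rotvec(st["ee_rot"]).inv().apply(p-st["eef_pos"]); q=H[:3,:3].T@(q-H[:3,3])
    th=np.arctan2(np.hypot(q[0],q[1]),q[2]); k=c["fx"]*th/(np.hypot(q[0],q[1])+1e-12); return c["cx"]+k*q[0],c["cy"]+k*q[1]
def fix(dt=None):
    s=robot.state(); print(s["t"],s["eef_pos"].round(1),R.from_rotvec(s["ee_rot"]).as_matrix().round(3).tolist(),s["force"].round(1),s["finger_gap"]); return s
def delta(s,target): # world target -> tool-axis shift in m
    return R.from_rotvec(s["ee_rot"]).inv().apply(np.array(target)-s["eef_pos"])/1000
E
python3 - <<'E'
from h import *
i=cv2.imread("pics/top0.png")
a=cv2.resize(i[155:229,358:426],None,fx=6,fy=6,interpolation=cv2.INTER_CUBIC)
b=cv2.resize(i[155:229,208:272],None,fx=6,fy=6,interpolation=cv2.INTER_CUBIC)
cv2.imwrite("pics/c1.png",np.hstack([a,b])); fix()
E
```

```text
0.1 [261.2 594.7 240.6] [[-0.916, 0.402, -0.001], [0.402, 0.916, -0.002], [-0.0, -0.002, -1.0]] [ 0.6 -0.  -0.1] 86.76589934879425
```

View pics/c1.png

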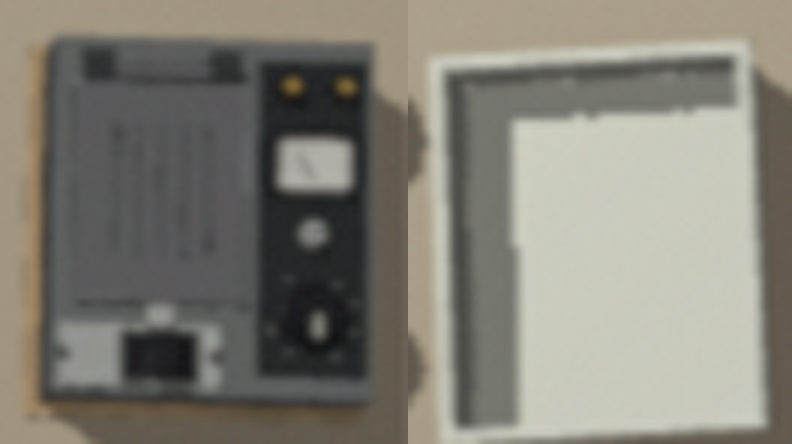

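```bash
python3 - <<'E'
from h import *
def rect(p,x0,z):
    q=np.array([at("top",x0+u/6-.42,155+v/6-.42,z) for u,v in p]); c=q.mean(0)
    f=(q[0]+q[1]-q[2]-q[3])/2; l=(q[0]+q[3]-q[1]-q[2])/2
    print(c.round(1),"len",np.hypot(*f[:2]).round(1),np.hypot(*l[:2]).round(1),"yaw",np.arctan2(f[1],f[0]).round(4),np.arctan2(-l[0],l[1]).round(4))
    return c,np.arctan2(f[1],f[0])/2+np.arctan2(-l[0],l[1])/2
c,y=rect([(50,38),(373,45),(367,402),(43,398)],358,72)
rect([(24,60),(342,42),(360,428),(32,440)],208,55)
M=R.from_euler('z',y).as_matrix()
for n,p in dict(bay=(12,28,66),rib=(12-63+8-28+0,28,90),edge=(12+63-118,28,76),hinge=(75,28,76)).items():
    w=M@np.array(p,float)+[c[0],c[1],0]; print(n,w.round(1),np.hypot(*w[:2]).round())
print("rib seen",at("top",358+160/6-.4,155+355/6-.4,95))
print("brush",at("top",313,208,10),"glue",at("top",313,144,60))
E
```

```text
[ 568.7 -242.4   72. ] len 190.1 169.8 yaw -0.0512 -0.034
[567.5 244.2  55. ] len 205.9 172.3 yaw 0.0384 0.0302
bay [ 581.8 -215.    66. ] 620.0
rib [ 498.9 -211.4   90. ] 542.0
edge [ 526.9 -212.6   76. ] 568.0
hinge [ 644.8 -217.6   76. ] 681.0
rib seen [ 495.7662305  -211.77746885   95.        ]
brush [525.27293412   9.89219303  10.        ] glue [727.67301942   5.77720949  60.        ]
```

>>> drive_tool(plan=[0, 0, -0.185, 0, 0, 0, 1, 0, 0, -0.185, 0, 0, 0, 1, 0, 0, 0, -0.05, -0.035, 0, 1, 0, 0, 0, -0.05, -0.035, 0, 1, 0, 0, 0, -0.05, -0.035, 0, 1])

```text
t: 0.72
eef_pos: [407.8, 482.3, 241.1]
ee_rot: [-0.068, -3.141, 0.001]
force: [0.8, 0.8, -0.1]
finger_gap: 45.0
```

>>> drive_tool(plan=[0, 0, 0, -0.015, -0.058, 0, 1, 0, 0, 0, -0.015, -0.058, 0, 1, 0, 0, 0, -0.015, -0.058, 0, 1, 0, 0, 0, -0.015, -0.058, 0, 1, 0, 0, 0, -0.015, -0.058, 0, 1])

```text
t: 1.35
eef_pos: [468.9, 188.6, 241.3]
ee_rot: [-0.069, -3.141, -0.0]
force: [1.7, -0.5, 0.3]
finger_gap: 1.5
```

>>> drive_tool(plan=[0, 0, 0, -0.015, -0.058, 0, 1, 0, 0, 0, -0.015, -0.058, 0, 1, 0, 0, 0, -0.015, -0.058, 0, 1, 0, 0, 0, -0.01, -0.058, 0, 1, 0, 0, 0, 0, -0.058, 0, 1])

```text
t: 1.98
eef_pos: [511.1, -103.3, 241.2]
ee_rot: [-0.069, -3.141, 0.0]
force: [1.4, 0.9, 0.0]
finger_gap: 0.4
```

>>> drive_tool(plan=[0, 0, 0, 0, -0.05, 0, 1, 0, 0, 0, 0, -0.05, 0, 1, 0, 0, 0, 0, -0.02, 0, 1, 0, 0, 0, 0, 0, 0, 1])

```text
t: 2.48
eef_pos: [505.1, -223.1, 241.2]
ee_rot: [-0.075, -3.14, 0.001]
force: [0.1, 0.5, 0.9]
finger_gap: 0.3
```

```bash
python3 - <<'E'
from h import *
s=fix()
i=cv2.cvtColor(eyes.camera("wrist"),cv2.COLOR_RGB2BGR)
cv2.imwrite("pics/w1.png",i)
for p in [(499,-211,100),(581.8,-215,76),(527,-212.6,76)]: print(p,np.round(proj("wrist",p,s)))
print(delta(s,(497,-236,140)))
E
```

```text
2.475 [ 505.1 -223.1  241.2] [[-0.999, 0.048, -0.001], [0.048, 0.999, -0.0], [0.001, -0.0, -1.0]] [0.1 0.5 0.9] 0.2544951376465748
(499, -211, 100) [332. 187.]
(581.8, -215, 76) [331. 257.]
(527, -212.6, 76) [331. 209.]
[ 0.00734444 -0.01323768  0.1012274 ]
```

View pics/w1.png

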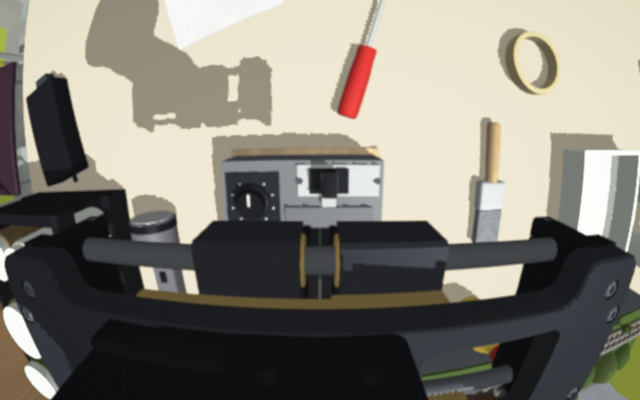

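>>> drive_tool(plan=[0, 0, 0, 0.0065, -0.0165, 0.05, 1, 0, 0, 0, 0, 0, 0.045, 1, 0, 0, 0, 0, 0, 0.03, 1, 0, 0, 0, 0, 0, 0.01, 1, 0, 0, 0, 0, 0, 0, 1])

```text
t: 3.15
eef_pos: [499.1, -236.4, 106.6]
ee_rot: [-0.066, -3.141, -0.001]
force: [0.1, -0.3, 0.3]
finger_gap: 0.4
```

>>> drive_tool(plan=[0, 0, 0, 0, 0.006, 0.001, 1, 0, 0, 0, 0, 0.006, 0, 1, 0, 0, 0, 0, 0.006, 0, 1, 0, 0, 0, 0, 0, 0, 1])

```text
t: 3.65
eef_pos: [500.4, -219.8, 106.6]
ee_rot: [0.068, 3.138, -0.001]
force: [0.7, -3.7, 2.4]
finger_gap: 0.8
```

>>> drive_tool(plan=[0, 0, 0, 0, 0.003, 0, 1, 0, 0, 0, 0, 0.002, 0, 1, 0, 0, 0, 0, 0.002, 0, 1, 0, 0, 0, 0, 0, 0, 1, 0, 0, 0, 0, 0, 0, 1])

```text
t: 4.28
eef_pos: [500.3, -213.2, 106.1]
ee_rot: [0.069, 3.139, -0.002]
force: [1.7, -5.5, 3.2]
finger_gap: 0.9
```

```bash
python3 - <<'E'
from h import *
s=fix()
i=cv2.cvtColor(eyes.camera("scene"),cv2.COLOR_RGB2BGR)
cv2.imwrite("pics/s1.png",cv2.resize(i[200:330,220:360],None,fx=4,fy=4))
E
```

```text
4.275 [ 500.3 -213.2  106.1] [[-0.999, 0.044, 0.002], [0.044, 0.999, -0.001], [-0.002, -0.001, -1.0]] [ 1.7 -5.5  3.2] 0.9134944841112792
```

View pics/s1.png

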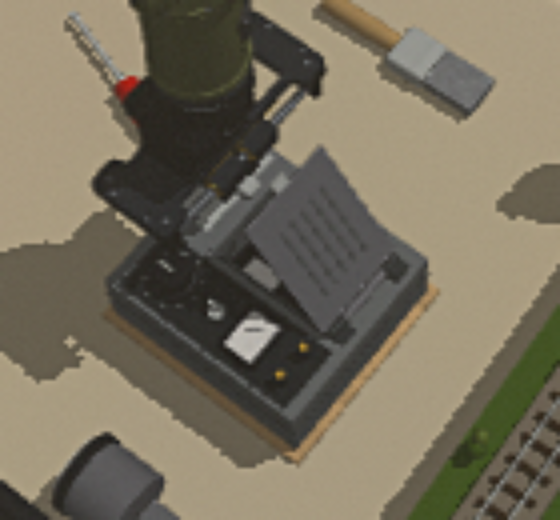

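The scene picture shows the cover swinging up (free edge about (285,190) in the crop), clear of the hand. I'll wait, then back off.

>>> drive_tool(plan=[0, 0, 0, 0, 0, 0, 1, 0, 0, 0, 0, 0, 0, 1, 0, 0, 0, 0, 0, 0, 1, 0, 0, 0, 0, 0, 0, 1, 0, 0, 0, 0, 0, 0, 1])

```text
t: 4.95
eef_pos: [500.3, -213.2, 106.1]
ee_rot: [0.069, 3.139, -0.001]
force: [2.0, -6.0, 4.2]
finger_gap: 0.5
```

>>> drive_tool(plan=[0, 0, 0, 0, -0.01, 0, 1, 0, 0, 0, 0, -0.012, 0, 1, 0, 0, 0, 0, 0, -0.04, 1, 0, 0, 0, 0, 0, -0.055, 0.6, 0, 0, 0, 0, 0.022, -0.055, 0.6])

```text
t: 5.58
eef_pos: [498.0, -213.1, 255.9]
ee_rot: [-0.074, -3.137, -0.002]
force: [1.8, 0.5, -0.4]
finger_gap: 13.1
```

>>> drive_tool(plan=[0, 0, 0, 0, 0, 0, 0.6, 0, 0, 0, 0, 0, 0, 0.6])

```text
t: 5.82
eef_pos: [498.9, -211.9, 254.2]
ee_rot: [-0.068, -3.138, -0.003]
force: [0.1, -0.3, -0.3]
finger_gap: 31.0
```

```bash
python3 - <<'E'
from h import *
s=fix()
i=cv2.cvtColor(eyes.camera("scene"),cv2.COLOR_RGB2BGR)
w=cv2.cvtColor(eyes.camera("wrist"),cv2.COLOR_RGB2BGR)
a=cv2.resize(i[200:330,220:360],(431,400))
b=cv2.resize(w[130:290,250:395],(363,400),interpolation=cv2.INTER_CUBIC)
cv2.imwrite("pics/s2.png",np.hstack([a,b]))
print(proj("wrist",(582,-215,66),s))
E
```

```text
5.825 [ 498.9 -211.9  254.2] [[-0.999, 0.043, -0.003], [0.043, 0.999, 0.002], [0.003, 0.002, -1.0]] [ 0.1 -0.3 -0.3] 31.014344909959256
(np.float64(319.8707732800357), np.float64(255.0068170652702))
```

View pics/s2.png

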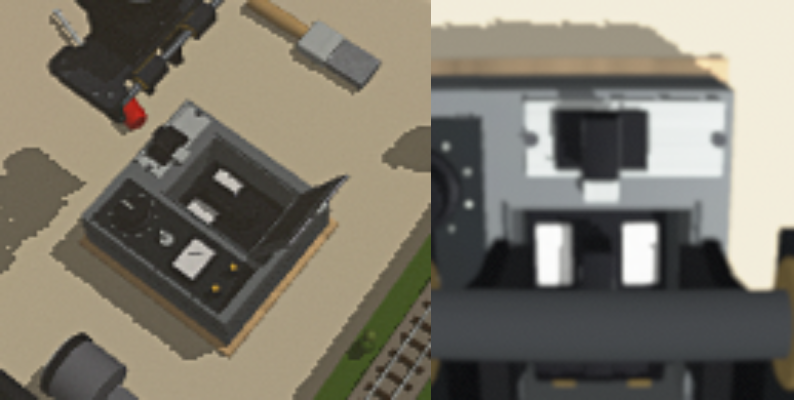

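```bash
python3 - <<'E'
from h import *
s=fix()
f=lambda x,y:(250+(x-431)*145/363-.3,130+y*.4-.3)
for n,x,y,z in [("ribfront",597,225,66),("ribmid",597,260,66),("stkL",553,255,40),("stkR",640,255,40),("latch",601,145,100)]: print(n,at("wrist",*f(x,y),z,s).round(1))
# top camera, stickers/rib
i=cv2.cvtColor(eyes.camera("top"),cv2.COLOR_RGB2BGR)
cv2.imwrite("pics/t2.png",cv2.resize(i[155:229,358:426],None,fx=8,fy=8,interpolation=cv2.INTER_CUBIC))
E
```

```text
5.925 [ 498.4 -212.4  253.4] [[-0.999, 0.044, -0.004], [0.044, 0.999, 0.001], [0.004, 0.001, -1.0]] [-1.4 -0.2  0.7] 33.61418676064653
ribfront [ 537.5 -218.    66. ]
ribmid [ 554.2 -218.8   66. ]
stkL [ 560.2 -240.9   40. ]
stkR [ 562.  -198.4   40. ]
latch [ 494.2 -214.   100. ]
```

View pics/t2.png

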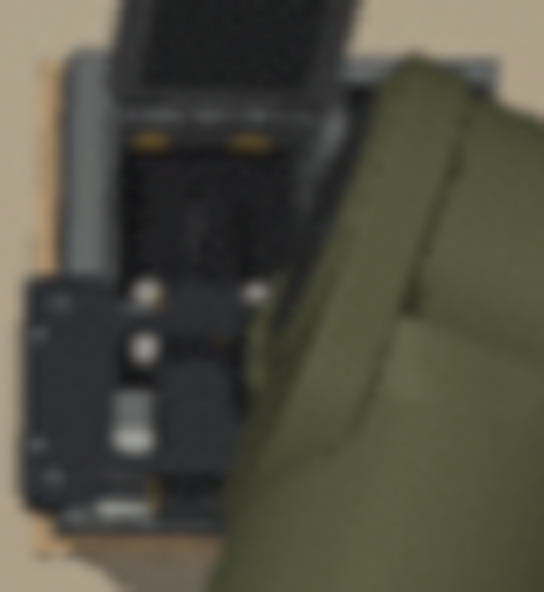

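>>> drive_tool(plan=[0, 0, 0, -0.042, -0.002, 0, 0.6, 0, 0, 0, -0.042, 0.001, 0, 0.6, 0, 0, 0, 0, 0, 0.05, 0.6, 0, 0, 0, 0, 0, 0.05, 0.6, 0, 0, 0, 0, 0, 0, 0.6])

```text
t: 6.6
eef_pos: [579.9, -216.2, 150.1]
ee_rot: [-0.07, -3.13, -0.003]
force: [0.5, 0.5, 0.8]
finger_gap: 35.0
```

```bash
python3 - <<'E'
from h import *
s=fix(); print(delta(s,(582,-217,64)))
w=cv2.cvtColor(eyes.camera("wrist"),cv2.COLOR_RGB2BGR)
cv2.imwrite("pics/w3.png",cv2.resize(w[120:330,220:420],(700,600) if 0 else (571,600),interpolation=cv2.INTER_CUBIC))
print(proj("wrist",(550,-217,66),s))
E
```

```text
6.6 [ 579.9 -216.2  150.1] [[-0.999, 0.045, -0.011], [0.045, 0.999, 0.002], [0.011, 0.002, -1.0]] [0.5 0.5 0.8] 34.973209701539524
[-0.00310485 -0.00091926  0.08607062]
(np.float64(316.55921412930445), np.float64(173.2943524558121))
```

View pics/w3.png

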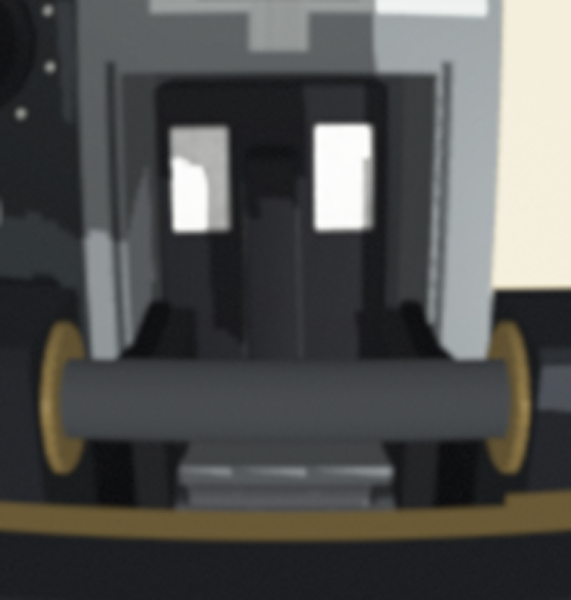

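>>> drive_tool(plan=[0, -0.01, 0, -0.002, -0.001, 0.03, 0.6, 0, 0, 0, 0, 0, 0.03, 0.6, 0, 0, 0, 0, 0, 0.02, 0.6, 0, 0, 0, 0, 0, 0.005, 0.6, 0, 0, 0, 0, 0, 0, 0.6])

```text
t: 7.28
eef_pos: [586.8, -218.7, 71.6]
ee_rot: [0.069, 3.129, -0.001]
force: [0.4, -0.4, -0.4]
finger_gap: 35.0
```

>>> drive_tool(plan=[0, 0, 0, 0.004, 0, 0.008, 0.6, 0, 0, 0, 0, 0, 0, 0.6, 0, 0, 0, 0, 0, 0, 1, 0, 0, 0, 0, 0, 0, 1, 0, 0, 0, 0, 0, 0, 1])

```text
t: 7.9
eef_pos: [582.3, -218.7, 62.8]
ee_rot: [0.069, 3.13, -0.002]
force: [0.5, -0.6, 1.2]
finger_gap: 13.9
```

>>> drive_tool(plan=[0, 0, 0, 0, 0, 0, 1, 0, 0, 0, 0, 0, 0, 1, 0, 0, 0, 0, 0, -0.02, 1, 0, 0, 0, 0, 0, -0.02, 1, 0, 0, 0, 0, 0, 0, 1])

```text
t: 8.52
eef_pos: [583.6, -218.6, 105.4]
ee_rot: [0.068, 3.126, -0.001]
force: [0.9, -0.1, -3.5]
finger_gap: 13.8
```

>>> drive_tool(plan=[0, 0, 0, 0, 0, -0.03, 1, 0, 0, 0, 0, 0, -0.04, 1, 0, 0, 0, 0, 0, -0.03, 1, 0, 0, 0, 0, 0.015, 0, 1, 0, 0, 0, 0, 0.03, 0, 1])

```text
t: 9.15
eef_pos: [581.8, -172.8, 201.0]
ee_rot: [0.072, 3.132, 0.0]
force: [0.9, 0.8, -3.7]
finger_gap: 13.9
```

>>> drive_tool(plan=[0, 0, 0, 0.005, 0.04, 0, 1, 0, 0, 0, 0.005, 0.04, 0, 1, 0, 0, 0, 0.005, 0.04, 0, 1, 0, 0, 0, 0.005, 0.04, 0, 1, 0, 0, 0, 0.005, 0.04, 0, 1])

```text
t: 9.78
eef_pos: [564.7, 30.6, 199.9]
ee_rot: [0.066, 3.134, 0.0]
force: [1.5, 0.3, -3.2]
finger_gap: 13.8
```

>>> drive_tool(plan=[0, 0, 0, 0.005, 0.04, 0, 1, 0, 0, 0, 0.005, 0.04, 0, 1, 0, 0, -0.025, 0.005, 0.04, 0, 1, 0, 0, -0.025, 0, 0.04, 0, 1, 0, 0, -0.025, 0, 0.03, 0, 1])

```text
t: 10.4
eef_pos: [555.3, 221.3, 199.9]
ee_rot: [-0.055, 3.134, -0.001]
force: [-0.3, -0.5, -2.8]
finger_gap: 13.8
```

>>> drive_tool(plan=[0, 0, 0, 0, 0.015, 0, 1, 0, 0, 0, 0, 0.005, 0, 1, 0, 0, 0, 0, 0, 0, 1])

```text
t: 10.78
eef_pos: [557.1, 236.9, 201.9]
ee_rot: [-0.046, 3.131, -0.002]
force: [-0.2, -0.2, -3.4]
finger_gap: 13.6
```

```bash
python3 - <<'E'
from h import *
s=fix(); print(delta(s,(567,244,120)))
i=cv2.cvtColor(eyes.camera("scene"),cv2.COLOR_RGB2BGR)
cv2.imwrite("pics/s4.png",cv2.resize(i[90:310,220:480],None,fx=2.5,fy=2.5))
E
```

```text
10.775 [557.1 236.9 201.9] [[-1.0, -0.03, 0.01], [-0.03, 1.0, -0.001], [-0.01, -0.002, -1.0]] [-0.2 -0.2 -3.4] 13.59052123483407
[-0.00932343  0.00692079  0.08203136]
```

View pics/s4.png

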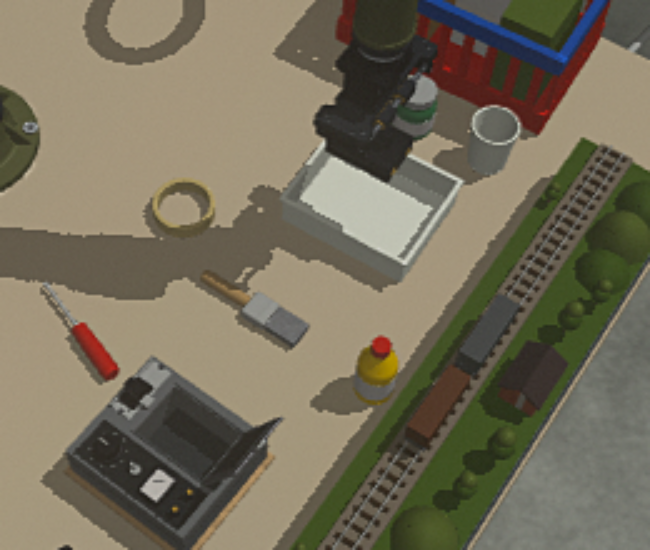

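>>> drive_tool(plan=[0, 0, 0, -0.009, 0.006, 0.03, 1, 0, 0, 0, 0, 0, 0.04, 1, 0, 0, 0, 0, 0, 0.035, 1, 0, 0, 0, 0, 0, 0.025, 1, 0, 0, 0, 0, 0, 0, 1])

```text
t: 11.45
eef_pos: [565.6, 242.1, 70.2]
ee_rot: [-0.046, 3.135, -0.005]
force: [0.8, 1.3, -4.2]
finger_gap: 13.6
```

>>> drive_tool(plan=[0, 0, 0, 0, 0, 0.004, 1, 0, 0, 0, 0, 0, 0, 1])

```text
t: 11.7
eef_pos: [567.8, 244.5, 69.5]
ee_rot: [-0.048, 3.129, 0.001]
force: [-0.8, 0.6, -3.0]
finger_gap: 13.9
```

>>> drive_tool(plan=[0, 0, 0, 0, 0, 0.004, 1, 0, 0, 0, 0, 0, 0.004, 1, 0, 0, 0, 0, 0, 0, 1, 0, 0, 0, 0, 0, 0, 1])

```text
t: 12.2
eef_pos: [567.0, 244.5, 60.2]
ee_rot: [-0.049, 3.131, -0.001]
force: [-0.7, -0.6, -3.7]
finger_gap: 13.8
```

>>> drive_tool(plan=[0, 0, 0, 0, 0, 0.003, 1, 0, 0, 0, 0, 0, 0, 1, 0, 0, 0, 0, 0, 0, 1])

```text
t: 12.58
eef_pos: [567.0, 244.5, 57.1]
ee_rot: [-0.049, 3.131, -0.001]
force: [-0.3, 0.3, -3.4]
finger_gap: 13.7
```

>>> drive_tool(plan=[0, 0, 0, 0, 0, 0.001, 1, 0, 0, 0, 0, 0, 0.001, 1, 0, 0, 0, 0, 0, 0, 1])

```text
t: 12.95
eef_pos: [567.2, 244.5, 55.8]
ee_rot: [-0.049, 3.131, -0.001]
force: [-2.2, -1.3, 2.0]
finger_gap: 13.9
```

Floor contact (the weight is off the gripper). Open to about 45 mm, then rise.

>>> drive_tool(plan=[0, 0, 0, 0, 0, 0, 0.5, 0, 0, 0, 0, 0, 0, 0.5, 0, 0, 0, 0, 0, 0, 0.5, 0, 0, 0, 0, 0, 0, 0.5])

```text
t: 13.45
eef_pos: [567.2, 244.6, 55.2]
ee_rot: [-0.049, 3.131, -0.001]
force: [-0.3, -0.3, 0.2]
finger_gap: 40.9
```

>>> drive_tool(plan=[0, 0, 0, 0, 0, -0.015, 0.5, 0, 0, 0, 0, 0, -0.03, 0.5, 0, 0, 0, 0, 0, -0.05, 0.5, 0, 0, 0, 0, 0, -0.05, 0.5, 0, 0, 0, 0.05, 0, -0.04, 0.5])

```text
t: 14.08
eef_pos: [518.7, 242.4, 242.1]
ee_rot: [-0.044, 3.127, 0.0]
force: [-0.5, 0.6, 1.0]
finger_gap: 43.8
```

>>> drive_tool(plan=[0, 0, 0, 0.05, -0.02, -0.01, 0.5, 0, 0, 0, 0, -0.05, 0, 0.5, 0, 0, 0, 0, -0.05, 0, 0.5, 0, 0, 0, 0, -0.05, 0, 0.5, 0, 0, 0, 0, 0, 0, 0.5])

```text
t: 14.7
eef_pos: [472.1, 66.9, 249.9]
ee_rot: [-0.036, 3.129, 0.0]
force: [-0.2, 0.5, 0.7]
finger_gap: 43.5
```

```bash
python3 - <<'E'
from h import *
s=fix()
i=cv2.cvtColor(eyes.camera("scene"),cv2.COLOR_RGB2BGR)
t=cv2.cvtColor(eyes.camera("top"),cv2.COLOR_RGB2BGR)
a=cv2.resize(i[110:310,220:420],(400,400)); b=cv2.resize(t[155:229,205:279],(400,400),interpolation=cv2.INTER_CUBIC)
cv2.imwrite("pics/s5.png",np.hstack([a,b]))
E
```

```text
14.7 [472.1  66.9 249.9] [[-1.0, -0.023, 0.012], [-0.023, 1.0, 0.0], [-0.012, -0.0, -1.0]] [-0.2  0.5  0.7] 43.45929337330903
```

View pics/s5.png

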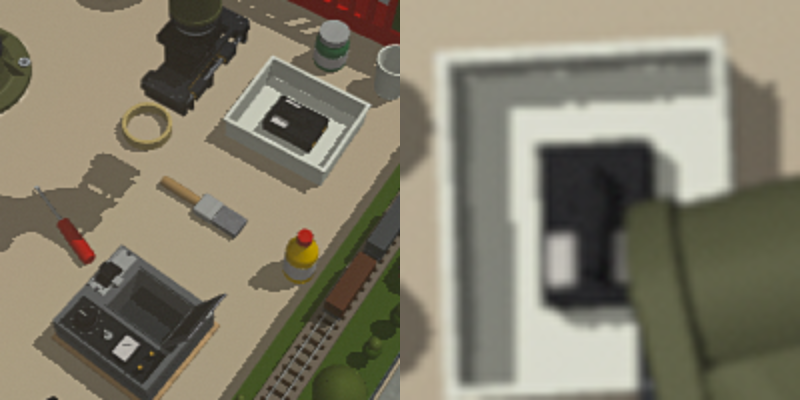

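The pack lies flat in the middle of the tub with its rib up. The cover is open, the bystanders are in place and the arm is clear.

```bash
python3 -c "
from workcell import order; print(order.sign_off())"
```

```text
the job is handed in; nothing more can be done
None
```

The battery pack is lying flat, rib upwards, in the middle of the tub, and the job is handed in. The sign-off gives no verdict.

- **What I did:** I pushed the latch left with the closed fingers until the cover sprang open. I then gripped the pack by its rib (13.9 mm measured opening), lifted it out and lowered it onto the tub floor. I opened the fingers only after the wrist force showed its weight had come off.
- **Last checks:** At about 14.7 s the final pictures showed the cover standing open beyond upright and the bystanders in view where they were. The wrist force was about zero and the gripper was clear of everything.
- **Not fully checked:** The arm hid part of the pack in the final top view, so its position there rests on the scene camera and the arm's release position. The applicator was outside the final crops; the arm did not work near it.
- **Disagreements:** The wrist camera put the latch about 2 to 3 mm further right than the top camera did, within the jaw clearance. No check failed.

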